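# Unlock the egg stamper's guard

### The arm

A 6-joint arm with a two-finger parallel gripper is mounted at the origin on the work surface. World frame = base frame: x ahead of the robot, y to its left, z up, the work surface at z = 0. Lengths are in m, angles in rad, forces in N, time in s.
With the tool pointing down it reaches from about 0.35 to 1 m from the base axis. Payload 7.1 kg.
Tool frame: the origin (TCP) lies midway between the tips of the shut fingers; the grasp point (between the pads) lies 19 mm behind it; z points along the fingers, y is the line along which they close (so a half turn about z gives the same grasp; the last joint's range is limited). The gripper opens to 85 mm and grips with 20 to 120 N. Pads are 22 mm wide; open, the fingers measure 114 mm over their backs; the gripper's body (76 mm by 85 mm) begins 54 mm behind the grasp point. The pads swing forward as they close: fully open they stand 13 mm farther back than shut.
Start: joints at [1.207, 0.423, 1.63, -0, 1.089, -0.019], TCP at [0.211, 0.588, 0.231] pointing down, gripper open.
Joint ranges: [-3, 3], [-0.9, 2.11], [0.09, 2.58], [-1.31, 4.45], [0.11, 2.69], [-2.54, 2.54]. Speed limits (rad/s): [2.39, 2.39, 3.01, 3.14, 3.14, 3.14].

### API

Orientations are given as a rotation vector (axis times angle).
In Python, from plant import manip gives the robot as it stands.
- The arm moves only by the tool carry_out, never from a script. Its argument "increments" is a list that holds one entry, the list of rows, each a list of 4 numbers: the shift along the tool's x, y, z in m, then the turn about the tool's z in degrees. A call has 1 to 12 rows; each row is the pose to reach, as a shift and turn from the pose commanded when the call began, along the tool's axes at that moment; what a row does not reach only later rows make up. A row lasts 1/12 s, in which the tool goes at most 41.7 mm and 7.16 degrees, less where a joint would pass 70% of its speed; a pose out of reach is approached as far as the arm can. A call with a gripper value outside its range is refused whole. "gripper" is the finger opening in m, from 0 to 0.0854, set as the call begins (left out, the last holds). The fingers move at their own pace and stop on an object; "newtons" is the grip in N (left out, the last holds). Time passes only in rows, so rows that repeat a pose let the fingers close. It gives the time, the measured TCP pose, the force, the opening and the grip force at its end, in the units of the state.
- manip.get_state(): the state, without advancing time (a new reading comes with each control period).
- manip.grab_frame(name): name is "scene" or "top"; returns a dict with "color" (400x640x3 uint8, red, green, blue), "vfov" (degrees; the focal length in pixels is half the picture's height over the tangent of half this angle, whatever the lens; pixels are square), "cx", "cy" (the principal point, pixels), "dist_coeffs" ([k1, k2, p1, p2, k3] as OpenCV has them; the pictures are not rectified), "rvec" (rotation vector, rad) and "tvec" (3), from world to camera coordinates, as OpenCV has them. Camera axes: x right, y down, z forward; pixel columns grow to the right and rows downward; lengths in m; the calibration is good to about 2 mm. A picture is of the moment at which its call begins. There is no depth.
- manip.finish_job(): hands the job in; it is judged then, once.
Trained networks look in a picture, given as the dict that the camera call returned (one of the last four; its "shot" number tells which), for a name from the list of things; names that differ only in an ending like _2 or _b are one class to them, and where a whole thing is asked for, a point or a joint stands for the part that bears it (a point fixed in the world has none). Each returns a list of dicts, best first, with "score" (0 to 1); they miss things now and then, are a little off and sometimes report something else, mostly with a low value. They report only what shows in the picture. A call takes as long as a camera call. They do not tell look-alikes from the thing itself.
- manip.look_for(picture, target): "uv" ([column, row] in pixels, amid what is visible of it).
- manip.place_of(picture, target): "uv" ([column, row] in pixels: a listed point, or the origin of a listed thing).
The state is a dict: "time_s": time; "joints": joint angles; "joint_vel": joint speeds; "joint_efforts": joint torques, N m; "tcp_pos": TCP position; "tool_rot": TCP orientation; "wrist_force": force on the tool from outside, world axes, zero at the start; "moment": the same for the moment, N m; "width": finger opening in m; "finger_force": force on a finger pad.
Only numpy, scipy, OpenCV 4.12 (cv2) and the standard library are available. Lean on these libraries where they do the work, as an engineer would, in place of code of your own. Each camera call takes 0.05 s, during which the arm holds its last target. There are 200 camera calls.

### The job

Take the key with the square flat bow out of the wooden key rack and push it straight down, fully home, into the lock on top of the grey egg-stamping unit. Only then turn it clockwise, seen from above, as far as it goes (a little under a quarter turn), so that the bolt is drawn back out of its keeper. Let go and leave the key fully home in the turned lock.

Things in the scene. Friction and masses are not known exactly. Their poses are not given: they have to be found in the camera images.
- key: Steel key upright in a 40 mm high 3-key rack; the only one with a square flat bow: 36 wide (y), 8 thick (x), 42 to 78 mm above the origin (blade's foot on its axis; z up). Blade 18 (y) x 6, tapering to 10 x 3 in its last 12 mm. Collar 32 wide, underside 30 mm up, rests on the rack: foot 10 mm above table. 90 g. Half turn = same. Pinch the 8 mm; disc and T-bar bows stand 25+ mm off along y.
- lock (a point): Centre of the round steel lock barrel's top face (55 mm across), 112 mm above the table, on a fixed grey unit 200 x 200 x 100 mm. z up; at the start the slot runs along y (this frame stays with the unit). Slot 22 (y) x 9 mm (x), 36 deep, long edges bevelled to 19 mm apart. The key goes in either way round, until its collar lies on the face, its foot 30 mm below. Other keys do not fit.
- barrel (a joint): Turn of the lock barrel about the vertical through lock, rad: 0 locked (start), grows clockwise seen from above, stop at 1.25. Friction 0.06 N m, no spring. The key has about 0.17 rad of play in the slot, so it turns about 1.4 rad (80 degrees) to the stop.
- bolt (a joint): Travel (m) of the flat steel bolt, 14 mm wide, on the unit's top, driven by the barrel (14.4 mm per rad): 0 = thrown into its keeper on the +x side of lock, 0.018 = fully drawn back towards the lock.
Not all that is in view belongs to the job. What is shaped like the key but blue, purple or turquoise is not meant.

How it is judged:
On the way, in this order (a step that is already met when the one before it is completed fails the run):
1. the key is fully home in the lock (within 5 mm of its full depth, within 6 mm of the axis) before the barrel is turned (below 0.35 rad) (z of key in the frame of lock below -0.025 m and horizontal distance between key and lock below 0.006 m and value of joint barrel below 0.35 rad), for 0.1 s.
2. the key, still home, has turned the barrel by at least 0.95 rad (z of key in the frame of lock below -0.025 m and value of joint barrel above 0.95 rad), for 0.1 s.
At the end, for the whole second after the job is handed in: The key stands at rest and upright (within 10 degrees) in the lock, within 5 mm of its full depth and 6 mm of the lock's axis; the barrel is turned clockwise by at least 0.95 rad (stop at 1.25) and the bolt is drawn back by at least 12.5 mm (all of step 2 and horizontal distance between key and lock below 0.006 m and angle between key's own z axis and vertical below 0.18 rad and value of joint bolt above 0.0125 m and linear speed of key below 0.02 m/s); the robot touches nothing.
It also fails if it takes over 51 s, if anything falls off the work surface, if the arm or the gripper's body presses on something with over 40 N, if the wrist force passes 120 N, or if a joint passes its speed limit or range.

## Working session

There is one attempt and no reset: what is moved stays moved. The work goes in short steps, Python scripts to look and compute and a tool call to move; the robot and the scene stay as the last step left them, time stands still between calls to the robot, and variables do not carry over. Pictures are saved under pics/ and viewed, at most 10 in all, crops included, and the job is handed in when it is done.

Besides the shell and the picture viewer there is one more tool, called by a JSON object that holds its "op" and its "data". carry_out: Moves the arm, as the interface text tells. Its arguments: {"type":"object","properties":{"increments":{"type":"array"},"gripper":{"type":"number"},"newtons":{"type":"number"}},"required":["increments"]}

```bash
mkdir -p pics; cat > h.py <<'E'
import numpy as np, cv2
from plant import manip
def cam(f):
    h=f["color"].shape[0]; fl=h/2/np.tan(np.radians(f["vfov"])/2)
    K=np.array([[fl,0,f["cx"]],[0,fl,f["cy"]],[0,0,1.]])
    return K,np.array(f["dist_coeffs"],float),np.array(f["rvec"],float),np.array(f["tvec"],float)
def ray(f,uv):
    K,d,r,t=cam(f); p=cv2.undistortPoints(np.array([[uv]],float),K,d)[0,0]
    R=cv2.Rodrigues(r)[0]; return -R.T@t, R.T@np.array([p[0],p[1],1.])
def atz(f,uv,z):
    o,d=ray(f,uv); return o+d*(z-o[2])/d[2]
def proj(f,P):
    K,d,r,t=cam(f); return cv2.projectPoints(np.array(P,float).reshape(-1,3),r,t,K,d)[0][:,0]
def tri(fs,uvs):
    A=np.zeros((3,3));b=np.zeros(3)
    for f,u in zip(fs,uvs):
        o,d=ray(f,u);d/=np.linalg.norm(d);M=np.eye(3)-np.outer(d,d);A+=M;b+=M@o
    return np.linalg.solve(A,b)
def save(f,n): cv2.imwrite("pics/"+n,f["color"][:,:,::-1])
def crop(f,n,u,v,w,h,s):
    c=f["color"][max(0,v):v+h,max(0,u):u+w,::-1]; cv2.imwrite("pics/"+n,cv2.resize(c,None,fx=s,fy=s,interpolation=cv2.INTER_CUBIC))
E
python3 - <<'E'
from h import *
S=manip.grab_frame("scene");T=manip.grab_frame("top")
both=np.vstack([S["color"],T["color"]])
cv2.imwrite("pics/a.png",cv2.resize(both[:,:,::-1],(480,600),interpolation=cv2.INTER_AREA)); save(S,"s.png");save(T,"t.png")
for n,f in(("S",S),("T",T)):
    print(n,f["vfov"],ray(f,(320,200)))
    for k in("key","lock","barrel","bolt"):
        print(k,[(np.round(x["uv"]).tolist(),round(x["score"],2)) for x in manip.place_of(f,k)][:5])
    print("look key",[(np.round(x["uv"]).tolist(),round(x["score"],2)) for x in manip.look_for(f,"key")][:5])
print(manip.get_state())
E
```

```text
S 49.73730274727681 (array([0.88795636, 0.57930956, 0.57792807]), array([-0.43016838, -0.69087969, -0.58112979]))
key [([420.0, 264.0], 0.95), ([274.0, 286.0], 0.95), ([393.0, 237.0], 0.66), ([311.0, 235.0], 0.6), ([354.0, 254.0], 0.54)]
lock [([276.0, 145.0], 0.86)]Traceback (most recent call last):
  File "<stdin>", line 8, in <module>
ValueError: it knows: key, lock
```

View pics/s.png

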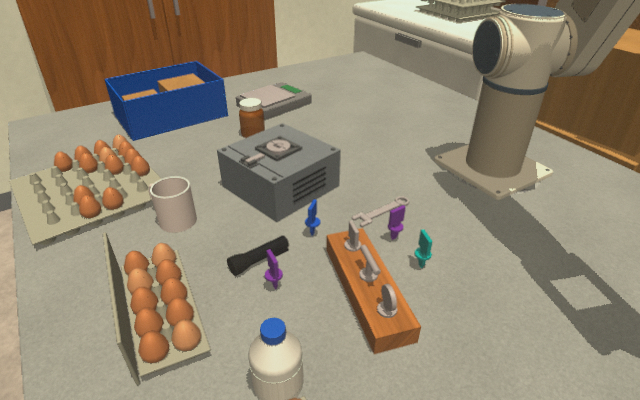

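View pics/t.png

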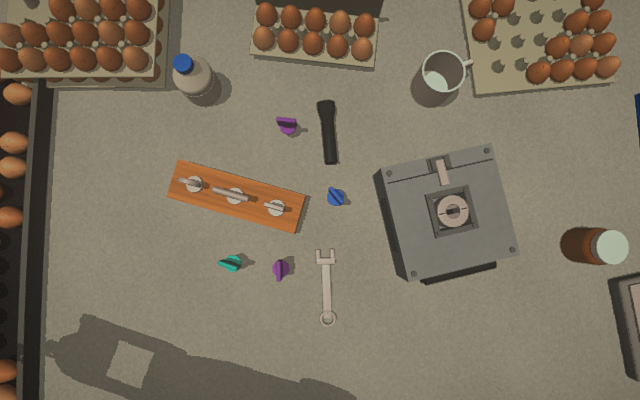

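The scene picture shows the rack keys at about (353,235), (370,264) and (388,300), which are (276,208), (233,195) and (193,184) in the top picture. The lock is at (276,147) in scene and (452,211) in top. The loose blue, purple and turquoise ones are decoys. I'll enlarge the rack to tell the bows apart.

```bash
python3 - <<'E'
from h import *
S=manip.grab_frame("scene");T=manip.grab_frame("top")
a=cv2.resize(S["color"][205:325,320:430],(550,600),interpolation=cv2.INTER_CUBIC)
b=cv2.resize(T["color"][155:240,165:310],None,fx=5,fy=5,interpolation=cv2.INTER_CUBIC)
cv2.imwrite("pics/c1.png",a[:,:,::-1]);cv2.imwrite("pics/c2.png",b[:,:,::-1])
for n,f in(("S",S),("T",T)):
    o,d=ray(f,(320,200));print(n,o.round(3),d.round(3))
    for k in("key","lock"):
        print(k,[(np.round(x["uv"],1).tolist(),round(x["score"],2)) for x in manip.place_of(f,k)][:8])
        if k=="key": print("look key",[(np.round(x["uv"],1).tolist(),round(x["score"],2)) for x in manip.look_for(f,"key")][:8])
l=[manip.place_of(f,"lock")[0]["uv"] for f in (S,T)]
print("lock tri",tri([S,T],l),"top@.112",atz(T,l[1],.112),atz(S,l[0],.112))
for u in((276,208),(233,195),(193,184)): print(u,atz(T,u,.085))
s=manip.get_state();print(s["tool_rot"],s["tcp_pos"],s["time_s"])
E
```

```text
S [0.888 0.579 0.578] [-0.43  -0.691 -0.581]
key [([393.5, 236.6], 0.87), ([272.9, 287.3], 0.83), ([308.4, 235.2], 0.79), ([420.4, 262.3], 0.63), ([353.3, 253.0], 0.62)]
look key [([309.9, 220.7], 0.82), ([352.6, 236.1], 0.79), ([270.7, 272.3], 0.7), ([395.3, 219.3], 0.58), ([423.0, 245.3], 0.56)]
lock [([279.5, 143.3], 0.65)]
T [0.48  0.018 0.744] [ 0.071 -0.004 -0.997]
key [([236.3, 265.2], 0.85), ([280.8, 263.7], 0.83), ([290.7, 128.8], 0.8), ([331.3, 200.6], 0.74), ([275.7, 209.2], 0.71)]
look key [([232.8, 266.1], 0.8), ([333.7, 198.1], 0.68), ([280.0, 269.2], 0.55), ([274.6, 208.8], 0.51)]
lock [([455.6, 210.5], 0.71)]
lock tri [ 0.50812611 -0.21041568  0.11421097] top@.112 [ 0.51050563 -0.21292312  0.112     ] [ 0.50459236 -0.21161276  0.112     ]
(276, 208) [0.51236037 0.09174749 0.085     ]
(233, 195) [0.53414124 0.16737421 0.085     ]
(193, 184) [0.55264598 0.23838779 0.085     ]
[5.38979784e-01 3.09499360e+00 7.33550831e-05] [0.21123816 0.58821965 0.23134328] 0.7
```

View pics/c1.png

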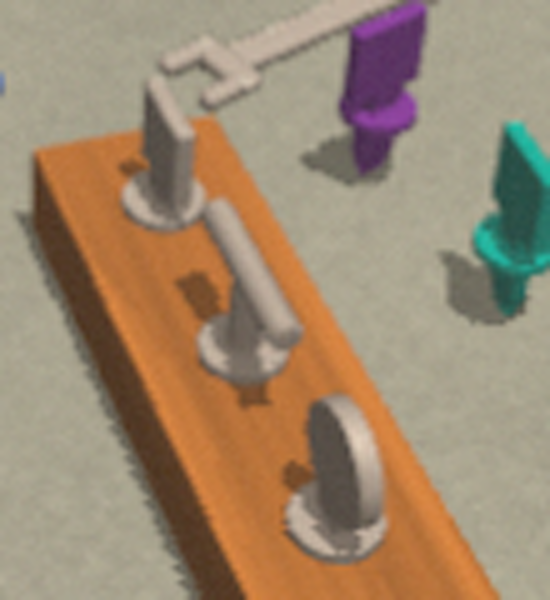

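View pics/c2.png

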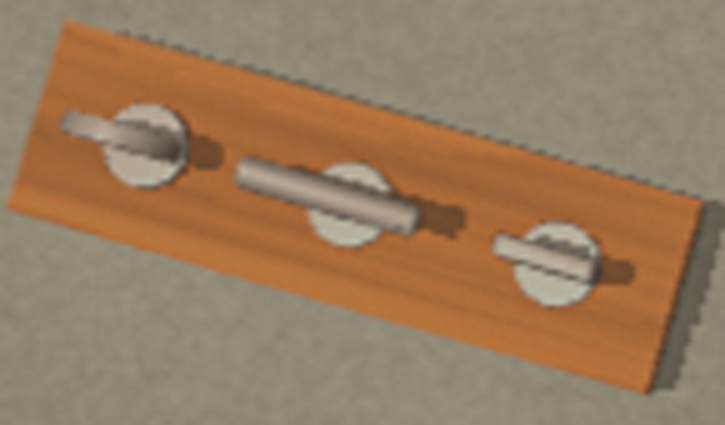

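The square flat bow is the right-hand key, at scene (353,236) and top (276,208). The middle one at top (233,195) is the T-bar and the left one at (193,184) is the disc. Next I'll measure the lock and the key's yaw.

```bash
python3 - <<'E'
from h import *
T=manip.grab_frame("top");S=manip.grab_frame("scene")
b=cv2.resize(T["color"][140:290,370:525],None,fx=4,fy=4,interpolation=cv2.INTER_CUBIC)
cv2.imwrite("pics/l2.png",b[:,:,::-1])
c=lambda x,y:(165+(x+.5)/5-.5,155+(y+.5)/5-.5)
for z in(.042,.045): 
  P=[atz(T,c(*u),z) for u in((146,145),(349,205),(556,263))]
  print("collars",z,np.round(P,4).tolist()); d=P[0]-P[2]; print(np.degrees(np.arctan2(d[1],d[0])))
P=[atz(T,c(*u),.088) for u in((496,240),(596,264))]; print("bow top",np.round(P,4), (P[0]+P[1])/2)
d=P[0]-P[1];print(np.degrees(np.arctan2(d[1],d[0])),np.linalg.norm(d))
for q in (((65,20),(702,203)),((8,207),(650,393))):
  P=[atz(T,c(*u),.040) for u in q];d=P[0]-P[1];print("edge",np.degrees(np.arctan2(d[1],d[0])),np.linalg.norm(d),np.round(P,4).tolist())
a=cv2.resize(S["color"][120:220,210:350],None,fx=5,fy=5,interpolation=cv2.INTER_CUBIC)
cv2.imwrite("pics/l1.png",a[:,:,::-1])
s=cv2.Rodrigues(np.array(manip.get_state()["tool_rot"]))[0];print(s.round(3))
E
```

```text
collars 0.042 [[0.5581, 0.2513, 0.042], [0.5366, 0.1745, 0.042], [0.5159, 0.097, 0.042]]
74.70604008271305
collars 0.045 [[0.5578, 0.2503, 0.045], [0.5363, 0.1738, 0.045], [0.5158, 0.0966, 0.045]]
74.70604008271305
bow top [[0.5213 0.1128 0.088 ]
 [0.5134 0.0779 0.088 ]] [0.51737455 0.09533962 0.088     ]
77.22822837883118 0.03574303776828965
edge 74.63694091764377 0.2502293548534443 [[0.6054, 0.2845, 0.04], [0.5391, 0.0432, 0.04]]
edge 74.7015400669422 0.2508073396937526 [[0.5344, 0.3034, 0.04], [0.4683, 0.0615, 0.04]]
[[-0.941  0.338  0.   ]
 [ 0.338  0.941  0.   ]
 [ 0.     0.    -1.   ]]
```

View pics/l2.png

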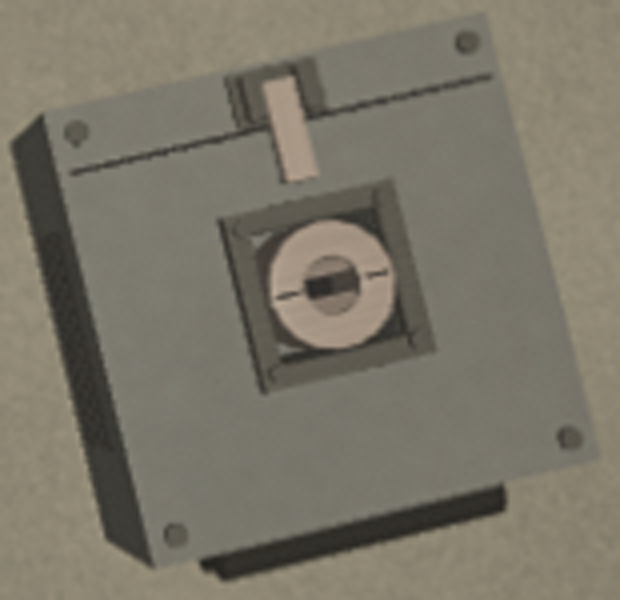

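```bash
python3 - <<'E'
from h import *
T=manip.grab_frame("top");S=manip.grab_frame("scene")
c=lambda x,y:(370+(x+.5)/4-.5,140+(y+.5)/4-.5)
print("barrel",atz(T,c(332.5,285),.112))
Q=[atz(T,c(*u),.100) for u in((43,115),(485,13),(600,458),(153,567))]
print("unit c",np.mean(Q,0),np.round(Q,4).tolist())
an=lambda d:np.degrees(np.arctan2(d[1],d[0]))
for i in range(4):
  d=Q[(i+1)%4]-Q[i];print(an(d),np.linalg.norm(d))
P=[atz(T,c(*u),.112) for u in((275,297),(388,271))];d=P[0]-P[1];print("slot",an(d),np.mean(P,0))
# project into scene for check
L=atz(T,c(332.5,285),.112);print("in scene",proj(S,[L,[.516,.0965,.045],[.5165,.096,.088]]))
g=cv2.cvtColor(S["color"],cv2.COLOR_RGB2BGR)
w=g[120:185,240:320];k=g[210:275,315:395]
cv2.imwrite("pics/d.png",cv2.resize(np.hstack([w,k]),None,fx=5,fy=5,interpolation=cv2.INTER_CUBIC))
E
```

```text
barrel [ 0.50981791 -0.20805423  0.112     ]
unit c [ 0.5098323 -0.2081008  0.1      ] [[0.5819, -0.0876, 0.1], [0.6299, -0.2814, 0.1], [0.4373, -0.3286, 0.1], [0.3902, -0.1348, 0.1]]
-76.11312157638302 0.19964326011525754
-166.23201740521847 0.19820215257235377
103.6724917294708 0.19944662090724186
13.82499714951632 0.19745556260506547
slot 103.39898418414819 [ 0.51024474 -0.20769725  0.112     ]
in scene [[278.17171347 144.50667545]
 [352.33267798 243.71019991]
 [353.0668885  225.6994542 ]]
```

{"op": "carry_out", "data": {"increments": [[[0,0,0,7],[0,0,0,14],[0,0,0,21],[0,0,0,28],[0,0,0,35],[0,0,0,42],[0,0,0,49],[0,0,0,56],[0,0,0,63],[0,0,0,70],[0,0,0,77],[0,0,0,85.5]]], "gripper": 0.06, "newtons": 60}}

```text
time_s: 1.9
tcp_pos: [0.2112, 0.5882, 0.2314]
tool_rot: [-2.48, -1.928, -0.0]
wrist_force: [-0.5, -0.5, 0.7]
width: 0.0601
finger_force: 0.0
```

View pics/d.png

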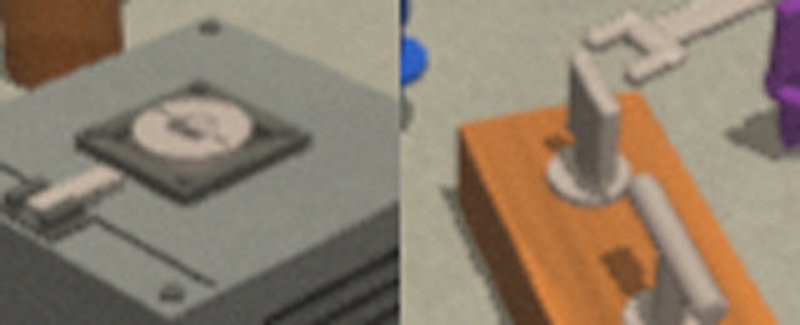

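{"op": "carry_out", "data": {"increments": [[[-0.027,0.029,0,0],[-0.054,0.058,0,0],[-0.081,0.087,0,0],[-0.108,0.116,0,0],[-0.135,0.145,0,0],[-0.162,0.174,0,0],[-0.189,0.203,0,0],[-0.216,0.232,0,0],[-0.243,0.261,0,0],[-0.27,0.29,0,0],[-0.297,0.319,0,0],[-0.324,0.348,0,0]]]}}

```text
time_s: 2.9
tcp_pos: [0.4719, 0.1882, 0.2316]
tool_rot: [2.474, 1.936, 0.001]
wrist_force: [0.6, 0.2, 0.2]
width: 0.0599
finger_force: 0.0
```

{"op": "carry_out", "data": {"increments": [[[-0.027,0.029,0.01,0],[-0.054,0.058,0.02,0],[-0.07,0.076,0.05,0],[-0.07,0.076,0.08,0],[-0.07,0.076,0.09,0],[-0.07,0.076,0.09,0],[-0.07,0.076,0.09,0]]]}}

```text
time_s: 3.48
tcp_pos: [0.5277, 0.1043, 0.1415]
tool_rot: [-2.473, -1.936, 0.001]
wrist_force: [0.3, -0.2, 1.3]
width: 0.0602
finger_force: 0.0
```

```bash
python3 - <<'E'
from h import *
s=manip.get_state();print(s["time_s"],s["tcp_pos"],s["joints"]);R=cv2.Rodrigues(np.array(s["tool_rot"]))[0]
print(R.T@(np.array([.5165,.096,.055])-s["tcp_pos"]),np.degrees(np.arctan2(R[1,1],R[0,1])))
E
```

```text
3.4833 [0.52766411 0.10428613 0.14147887] [1.72934716e-01 4.23108634e-01 1.88498459e+00 1.49327054e-04
 8.34603113e-01 4.15106366e-01]
[-0.01069275 -0.00875895  0.08649184] -13.881172321496045
```

{"op": "carry_out", "data": {"increments": [[[-0.0107,-0.0088,0.0,1.4],[-0.0107,-0.0088,0.01,1.4],[-0.0107,-0.0088,0.03,1.4],[-0.0107,-0.0088,0.03,1.4],[-0.0107,-0.0088,0.03,1.4]]]}}

```text
time_s: 3.9
tcp_pos: [0.5168, 0.0962, 0.1115]
tool_rot: [-2.496, -1.907, 0.001]
wrist_force: [0.7, 0.1, -0.0]
width: 0.0603
finger_force: 0.0
```

```bash
python3 - <<'E'
from h import *
s=manip.get_state();print(s["time_s"],s["tcp_pos"]);R=cv2.Rodrigues(np.array(s["tool_rot"]))[0]
print(R.T@(np.array([.5165,.096,.055])-s["tcp_pos"]),np.degrees(np.arctan2(R[1,1],R[0,1])))
S=manip.grab_frame("scene");T=manip.grab_frame("top")
a=cv2.resize(S["color"][170:280,300:420],None,fx=5,fy=5)[:,:,::-1]
crop(S,"g.png",300,150,150,130,4)
E
```

```text
3.9 [0.51675911 0.0961949  0.11150539]
[-0.00024461 -0.00016782  0.05650554] -15.239607622283142
```

View pics/g.png

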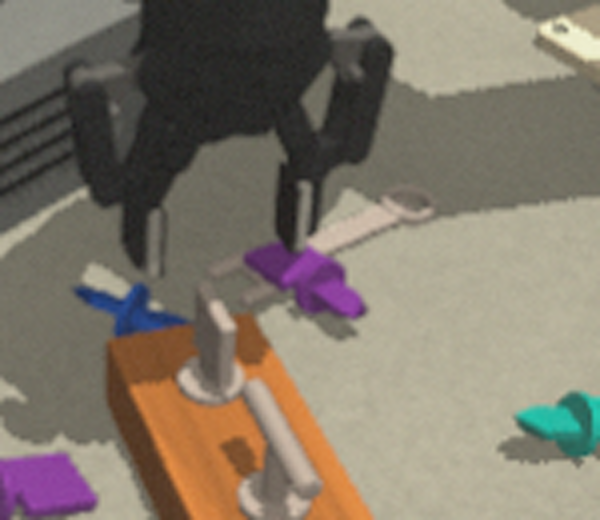

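The open fingers straddle the square bow at crop (215,330). I'll descend and grip.

{"op": "carry_out", "data": {"increments": [[[0,0,0.02,0],[0,0,0.04,0],[0,0,0.0565,0],[0,0,0.0565,0],[0,0,0.0565,0]]]}}

```text
time_s: 4.42
tcp_pos: [0.517, 0.0957, 0.0551]
tool_rot: [-2.497, -1.906, 0.001]
wrist_force: [0.0, 0.3, -0.7]
width: 0.06
finger_force: 0.0
```

{"op": "carry_out", "data": {"increments": [[[0,0,0,0],[0,0,0,0],[0,0,0,0],[0,0,0,0],[0,0,0,0],[0,0,0,0],[0,0,0,0],[0,0,0,0]]], "gripper": 0, "newtons": 60}}

```text
time_s: 5.08
tcp_pos: [0.5174, 0.0956, 0.0557]
tool_rot: [2.497, 1.905, 0.002]
wrist_force: [-1.5, 0.1, 6.0]
width: 0.0072
finger_force: 58.9
```

{"op": "carry_out", "data": {"increments": [[[0,0,-0.01,0],[0,0,-0.025,0],[0,0,-0.045,0],[0,0,-0.07,0],[0,0,-0.1,0],[0,0,-0.125,0],[0,0,-0.135,0],[0,0,-0.135,0],[0,0,-0.135,0]]]}}

```text
time_s: 5.83
tcp_pos: [0.5166, 0.0955, 0.1897]
tool_rot: [2.498, 1.905, 0.001]
wrist_force: [-0.8, -0.3, -2.4]
width: 0.0071
finger_force: 58.5
```

```bash
python3 - <<'E'
from h import *
s=manip.get_state();print(s["time_s"],s["tcp_pos"],s["width"],s["wrist_force"]);R=cv2.Rodrigues(np.array(s["tool_rot"]))[0]
p=np.array(s["tcp_pos"])
print(R.T@(np.array([.510,-.2085,.19])-p),np.degrees(np.arctan2(R[1,1],R[0,1])))
S=manip.grab_frame("scene")
# expected key: foot, bow top on TCP axis
print(proj(S,[p+[0,0,-.045],p+[0,0,-.013],p+[0,0,.033]]))
u,v=proj(S,[p])[0].astype(int)
crop(S,"k.png",u-60,v-60,120,120,5)
print(u-60,v-60)
E
```

```text
5.8333 [0.51662755 0.09547897 0.18973374] 0.007131391089970783 [-0.8191759  -0.27806484 -2.42268503]
[-2.94927889e-01  7.39233583e-02 -2.92076745e-04] -15.320215449598823
[[354.40071321 200.01191169]
 [355.3377207  184.56569249]
 [356.76460614 160.92580796]]
295 118
```

View pics/k.png

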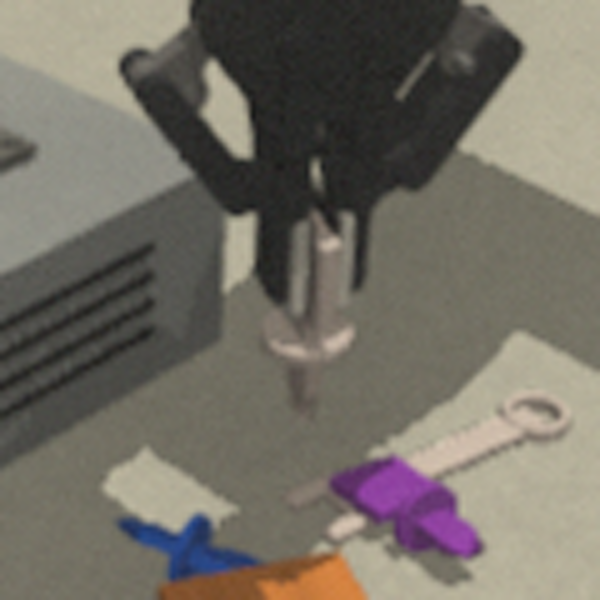

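The key is held upright: collar at crop (308,335), foot at (303,415), within about 1 px of the predicted axis. Next I'll carry it over the lock.

{"op": "carry_out", "data": {"increments": [[[-0.015,0.004,0,-2],[-0.045,0.011,0,-5],[-0.08,0.02,0,-9],[-0.115,0.029,0,-13],[-0.15,0.038,0,-17],[-0.185,0.046,0,-21],[-0.22,0.055,0,-25],[-0.25,0.063,0,-27],[-0.275,0.069,0,-28.9],[-0.29,0.0725,0,-28.9],[-0.295,0.074,0,-28.9],[-0.295,0.074,0,-28.9]]]}}

```text
time_s: 6.88
tcp_pos: [0.5093, -0.2091, 0.188]
tool_rot: [-1.944, -2.464, 0.001]
wrist_force: [-0.1, 0.9, -1.7]
width: 0.0073
finger_force: 58.5
```

{"op": "carry_out", "data": {"increments": [[[0,0,0.005,0],[0,0,0.015,0],[0,0,0.023,0],[0,0,0.023,0],[0,0,0.023,0]]]}}

```text
time_s: 7.3
tcp_pos: [0.5098, -0.2075, 0.1658]
tool_rot: [-1.941, -2.468, 0.001]
wrist_force: [-0.2, -0.9, -1.6]
width: 0.0071
finger_force: 58.5
```

```bash
python3 - <<'E'
from h import *
s=manip.get_state();print(s["time_s"],s["tcp_pos"],s["width"],s["wrist_force"]);R=cv2.Rodrigues(np.array(s["tool_rot"]))[0]
p=np.array(s["tcp_pos"])
print(R.T@(np.array([.510,-.2085,.19])-p),np.degrees(np.arctan2(R[1,1],R[0,1])))
S=manip.grab_frame("scene")
print(proj(S,[p+[0,0,-.045],p+[0,0,-.013],[.51,-.2085,.112]]))
u,v=proj(S,[p])[0].astype(int)
crop(S,"k2.png",u-50,v-50,110,100,6)
print(u-50,v-50)
E
```

```text
7.3 [ 0.50979573 -0.20751971  0.16576821] 0.007063145737667088 [-0.18212788 -0.85416835 -1.56747866]
[-9.67931989e-04 -7.52040304e-05 -2.42330305e-02] 13.643817778646802
[[278.08314765 141.14431548]
 [277.3159705  128.22596493]
 [278.0096564  144.44688844]]
226 72
```

View pics/k2.png

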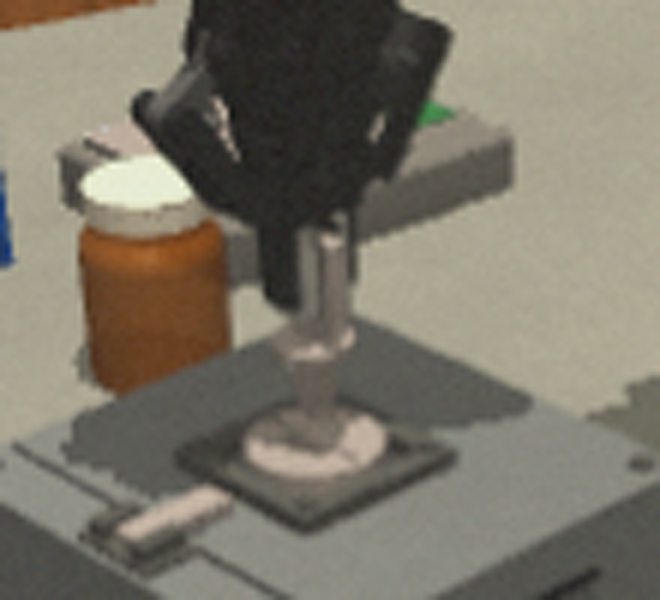

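The collar is at crop (316,342) and the barrel centre at (316,442), so they line up to about 1 mm. I'll lower it gently into the slot.

{"op": "carry_out", "data": {"increments": [[[-0.001,0,0.002,0],[-0.001,0,0.005,0],[-0.001,0,0.008,0],[-0.001,0,0.011,0],[-0.001,0,0.014,0],[-0.001,0,0.017,0],[-0.001,0,0.02,0],[-0.001,0,0.02,0]]]}}

```text
time_s: 8.02
tcp_pos: [0.5102, -0.2094, 0.1461]
tool_rot: [-1.943, -2.468, 0.0]
wrist_force: [0.8, -0.1, -0.9]
width: 0.0072
finger_force: 58.5
```

{"op": "carry_out", "data": {"increments": [[[0,0,0.002,0],[0,0,0.004,0],[0,0,0.006,0],[0,0,0.008,0],[0,0,0.01,0],[0,0,0.012,0],[0,0,0.012,0]]]}}

```text
time_s: 8.6
tcp_pos: [0.5103, -0.2094, 0.1343]
tool_rot: [-1.943, -2.468, 0.0]
wrist_force: [-0.8, 0.4, -1.4]
width: 0.0072
finger_force: 58.5
```

{"op": "carry_out", "data": {"increments": [[[0,0,0.002,0],[0,0,0.004,0],[0,0,0.005,0],[0,0,0.006,0],[0,0,0.007,0],[0,0,0.0075,0],[0,0,0.0075,0],[0,0,0.0075,0]]]}}

```text
time_s: 9.27
tcp_pos: [0.5106, -0.2096, 0.1277]
tool_rot: [1.943, 2.468, 0.0]
wrist_force: [-3.1, 0.8, 3.1]
width: 0.0069
finger_force: 59.2
```

{"op": "carry_out", "data": {"increments": [[[0,0,0.001,0],[0,0,0.0015,0],[0,0,0.0015,0],[0,0,0.0015,0]]]}}

```text
time_s: 9.6
tcp_pos: [0.5107, -0.2095, 0.1276]
tool_rot: [1.943, 2.468, 0.0]
wrist_force: [-5.9, 2.5, 18.2]
width: 0.0075
finger_force: 61.8
```

The key is home: it stops at 18 N with the foot about 30 mm down. Next I'll ease the push and turn it.

{"op": "carry_out", "data": {"increments": [[[0,-0.0005,-0.001,0],[0,-0.0005,-0.001,3],[0,-0.0005,-0.001,7],[0,-0.0005,-0.001,11],[0,-0.0005,-0.001,15],[0,-0.0005,-0.001,19],[0,-0.0005,-0.001,23],[0,-0.0005,-0.001,27],[0,-0.0005,-0.001,31],[0,-0.0005,-0.001,35],[0,-0.0005,-0.001,39],[0,-0.0005,-0.001,39]]]}}

```text
time_s: 10.6
tcp_pos: [0.5106, -0.21, 0.1276]
tool_rot: [2.658, 1.673, 0.001]
wrist_force: [-1.1, 0.1, 7.2]
width: 0.0073
finger_force: 59.9
```

```bash
python3 - <<'E'
from h import *
s=manip.get_state();R=cv2.Rodrigues(np.array(s["tool_rot"]))[0]
print(s["tcp_pos"],s["wrist_force"],s["moment"],s["finger_force"],np.degrees(np.arctan2(R[1,1],R[0,1])),s["joints"])
E
```

```text
[ 0.51058309 -0.21003418  0.12764361] [-1.1398377   0.11133783  7.23783686] [-0.0065424   0.32273087 -0.03102081] 59.89981770515442 -25.63053527221159 [-4.11702958e-01  4.61196390e-01  1.86222680e+00 -2.89634629e-04
  8.16749981e-01  3.58325180e-02]
```

{"op": "carry_out", "data": {"increments": [[[0,0,0,4],[0,0,0,8],[0,0,0,12],[0,0,0,16],[0,0,0,20],[0,0,0,24],[0,0,0,28],[0,0,0,32],[0,0,0,36],[0,0,0,39],[0,0,0,39],[0,0,0,39]]]}}

```text
time_s: 11.6
tcp_pos: [0.5102, -0.2098, 0.1276]
tool_rot: [3.063, 0.695, 0.001]
wrist_force: [-3.9, 0.7, 9.2]
width: 0.0072
finger_force: 60.1
```

```bash
python3 - <<'E'
from h import *
s=manip.get_state();R=cv2.Rodrigues(np.array(s["tool_rot"]))[0]
print(s["tcp_pos"],s["wrist_force"],s["moment"],s["finger_force"],np.degrees(np.arctan2(R[1,1],R[0,1])))
E
```

```text
[ 0.51024889 -0.20983157  0.1276227 ] [-3.87156834  0.67140318  9.15155164] [ 0.06413336  0.58980278 -0.09116096] 60.10680913925171 -64.43769935760709
```

{"op": "carry_out", "data": {"increments": [[[0,0,0,2],[0,0,0,3],[0,0,0,3],[0,0,0,2]]]}}

```text
time_s: 11.93
tcp_pos: [0.5103, -0.2098, 0.1276]
tool_rot: [3.075, 0.642, 0.001]
wrist_force: [-3.6, 0.0, 8.5]
width: 0.0072
finger_force: 60.1
```

{"op": "carry_out", "data": {"increments": [[[0,0,0,0],[0,0,0,0],[0,0,0,0],[0,0,0,0],[0,0,0,0],[0,0,0,0],[0,0,0,0],[0,0,0,0]]], "gripper": 0.05}}

```text
time_s: 12.6
tcp_pos: [0.5101, -0.2096, 0.1268]
tool_rot: [-3.075, -0.642, 0.0]
wrist_force: [0.0, 0.6, 0.1]
width: 0.0497
finger_force: 0.0
```

{"op": "carry_out", "data": {"increments": [[[0,0,-0.01,0],[0,0,-0.03,0],[0,0,-0.06,0],[0,0,-0.09,0],[0,0,-0.12,0],[-0.03,0,-0.15,0],[-0.07,0,-0.15,0],[-0.11,0,-0.15,0],[-0.15,0,-0.15,0],[-0.15,0,-0.15,0]]]}}

```text
time_s: 13.43
tcp_pos: [0.3674, -0.2707, 0.2775]
tool_rot: [3.076, 0.637, -0.003]
wrist_force: [0.3, 0.0, 0.8]
width: 0.0499
finger_force: 0.0
```

```bash
python3 - <<'E'
from h import *
s=manip.get_state();print(s["time_s"],s["tcp_pos"],s["wrist_force"])
S=manip.grab_frame("scene");T=manip.grab_frame("top")
a=cv2.resize(S["color"][110:210,215:345],(520,400),interpolation=cv2.INTER_CUBIC)
print([x["uv"] for x in manip.place_of(T,"key")][:5])
cv2.imwrite("pics/f1.png",cv2.resize(np.hstack([S["color"][110:210,215:345],T["color"][160:260,390:520]]),None,fx=3,fy=3,interpolation=cv2.INTER_CUBIC)[:,:,::-1])
E
```

```text
13.4333 [ 0.36735735 -0.27065957  0.27746504] [0.25063155 0.02566119 0.7548067 ]
[[287.3, 135.7], [337.1, 210.2], [230.5, 271.4], [444.4, 213.0]]
```

View pics/f1.png

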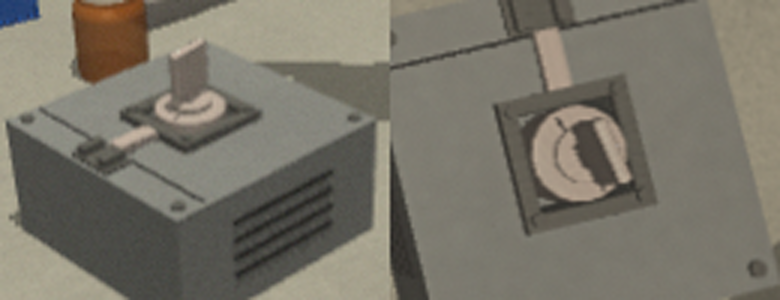

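The picture shows the key upright with its collar on the barrel face at crop (190,105). The barrel has turned nearly a quarter turn and the bolt is drawn back to the lock plate. I'm handing in.

```bash
python3 -c "
from plant import manip
print(manip.finish_job())"
```

```text
the job is handed in; nothing more can be done
None
```

The square-bow key is fully home in the lock and turned clockwise to about the stop, the bolt is drawn back, and the gripper is clear. I handed the job in at about 13.5 s; no verdict came back, so this rests on the last pictures and force readings.

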